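Settle the rocking half-round pull for curing

TASK

A bare metal half-round drawer pull is rocking on its round back on the bench. Stop it and turn it over so that it lies still on its flat side inside the white square of the black tray, then slide the tray fully home under the lamp, with the pull still lying flat in the square. Leave the dishes and the blue pull where they are.

Things in the scene. Friction and masses are not known exactly. Their poses are not given: they have to be found in the camera images.
- pull: Bare aluminium half-round bar, 0.11 kg, 56 mm long (y). Section: circular segment, flat face 60 mm wide (x), 18 mm thick mid-way, thin edges, round side radius 34 mm. Origin: centre of the flat face; z points out of it (up at the start, crown at z = -18 mm). Ends y = +-28 mm are flat and parallel. Rocks about y. Stood on a long edge it falls flat only if leant over 14 degrees past upright.
- tray_mid (a point): Centre of the white painted square (110 mm over its outer lines) on the black sliding tray (plate 120 x 120 mm, top 16 mm above the bench). z up; the tray slides along this frame's +y to go under the lamp; the knob is on its -x side. An upright steel back stop, 36 mm tall above the plate and 6 mm thick, runs along the whole -x edge, its inner face at x = -60 mm; the pull can lean on it.
- tray_knob (a point): Top of the tray's orange upright knob, a cylinder 18 mm in diameter and 42 mm tall (16 to 58 mm above the bench), 110 mm to the -x side of the square's centre, standing on a flat arm 18 mm wide. Moves with the tray.
- tray (a joint): Travel of the tray: 0 = fully out, clear of the lamp; 0.18 m = fully home against its stop under the lamp. Slides with about 2 N of friction and stays where it is left.
- station: Fixed lamp station carrying the tray. Origin on the bench under the square's centre when the tray is fully out; axes as the tray's. Its amber lamp roof spans y = 115 to 245 mm, x = -47 to 92 mm, 100 to 139 mm above the bench, on two posts at x = 85 mm; open on the knob's side.
- amber_dish: Amber glass dish, 100 mm across, 30 mm tall, loose on the bench. Origin: centre of its underside.
- blue_dish: Blue dish, 90 mm across, 30 mm tall, loose on the bench. Origin: centre of its underside.
- green_dish: Green glass dish, 94 mm across, 28 mm tall, loose on the bench. Origin: centre of its underside.
- blue_pull: A finished blue pull of the same shape, already lying on its flat side on the bench. Origin: centre of its flat face, z up.

How it is judged:
On the way:
1. with the tray still out, the pull has been set flat side down inside the white square, let go and still (value of joint tray below 0.04 m and angle between pull's own z axis and vertical above 3.04 rad and z of pull in the frame of tray_mid below 0.004 m and x of pull in the frame of tray_mid between -0.03 and 0.03 m and y of pull in the frame of tray_mid between -0.03 and 0.03 m and contact force between the fingers and pull below 0.1 N and linear speed of pull below 0.02 m/s), for 0.3 s.
At the end, for the whole second after the job is handed in: The tray is within 6 mm of fully home and still; the pull lies at rest on the tray, flat side down (within 0.1 rad; its flat face within 4 mm of the tray's top), its centre within 30 mm of the square's centre along each of the square's sides (value of joint tray above 0.174 m and velocity of joint tray below 0.01 m/s and angle between pull's own z axis and vertical above 3.04 rad and z of pull in the frame of tray_mid between -0.004 and 0.004 m and x of pull in the frame of tray_mid between -0.03 and 0.03 m and y of pull in the frame of tray_mid between -0.03 and 0.03 m and linear speed of pull below 0.02 m/s); the robot touches nothing.
It fails at once if a dish or the blue pull is moved more than 30 mm (distance of any of amber_dish, blue_dish, green_dish, blue_pull from where it was at the start of the episode above 0.03 m).
It also fails if it takes over 66 s, if anything falls off the work surface, if the arm or the gripper's body presses on something with over 40 N, if the wrist force passes 120 N, or if a joint passes its speed limit or range.

ROBOT

A 6-joint arm with a two-finger parallel gripper is mounted at the origin on the work surface. World frame = base frame: x ahead of the robot, y to its left, z up, the work surface at z = 0. Lengths are in m, angles in rad, forces in N, time in s.
With the tool pointing down it reaches from about 0.425 to 0.95 m from the base axis. Payload 3.5 kg.
Tool frame: the origin (TCP) lies on the centre line of the jaws, within the pads' length; the fingertips stand tip_extent ahead of it and the grasp point (between the pads) lies 2 mm behind it (tip_extent is the distance from the TCP to the fingertips, in m); z points along the fingers, y is the direction in which the jaws open and shut (so a half turn about z gives the same grasp; the last joint's range is limited). The gripper opens to 85 mm and grips with 20 to 120 N. Pads are 22 mm wide; open, the fingers measure 114 mm over their backs; the gripper's body (76 mm by 85 mm) begins 54 mm behind the grasp point. The pads swing forward as they close: fully open they stand 13 mm farther back than shut.
Start: joints at [1.054, 0.286, 1.577, -0, 1.279, -0.15], TCP at [0.242, 0.63, 0.248] pointing down, gripper open.
Joint ranges: [-2.77, 2.77], [-0.9, 2.22], [0.21, 2.48], [-1.53, 4.67], [0.24, 2.81], [-2.84, 2.84]. Speed limits (rad/s): [2.79, 2.79, 3.14, 3.14, 3.14, 3.14].

INTERFACE

Orientations are given as a unit quaternion [x, y, z, w].
In Python, from plant import * gives the robot as it stands.
- The arm moves only by the shell command python3 -m crank 'ROWS' [FORCE]. ROWS is JSON, a list of rows, each a list of 7 numbers: the gripper's target within -1 to 1 (shut at 1, half-way at 0, fully open at -1), then the shift along the tool's x, y, z in cm, then the turn, a rotation vector about the tool's x, y, z in degrees. In form: [[fingers, tx, ty, tz, wx, wy, wz], ...]. A call has 1 to 5 rows; each row shifts and turns the commanded pose from where the row before left it, along the tool's axes as they then stand; what a row does not reach is not made up. A row lasts 1/10 s, in which the tool goes at most 50 mm and 8.59 degrees, less where a joint would pass 70% of its speed; a pose out of reach is approached as far as the arm can. A call is refused whole if a number of a shift passes 5 or a number of a turn 8.59, either way. A call with a gripper value outside its range is refused whole. The fingers move at their own pace and stop on an object; FORCE is the grip in N (left out, the last holds). Time passes only in rows, so rows that do not move let the fingers close. It gives the time, the measured TCP pose, the force and the opening at its end, in the units of the state.
- get_state(): the state, without advancing time (a new reading comes with each control period).
- read_camera(name): name is "scene" or "top" or "wrist"; returns a dict with "color" (420x560x3 uint8, red, green, blue), "vfov" (degrees; the focal length in pixels is half the picture's height over the tangent of half this angle, whatever the lens; pixels are square), "cx", "cy" (the principal point, pixels), "distortion" ([k1, k2, p1, p2, k3] as OpenCV has them; the pictures are not rectified), "cam_to_world" (4x4, takes a point from camera to world coordinates). Camera axes: x right, y up, looking along -z (the intrinsics and any distortion apply to the point x, -y, -z); pixel columns grow to the right and rows downward; lengths in m; the calibration is good to about 2 mm. A picture is of the moment at which its call begins. There is no depth.
- sign_off(): hands the job in, once; it reports no verdict.
Trained networks look in the newest picture that a camera, given by its name, has taken for a name from the list of things; names that differ only in an ending like _2 or _b are one class to them, and where a whole thing is asked for, a point or a joint stands for the part that bears it (a point fixed in the world has none). Each returns a list of dicts, best first, with "p" (0 to 1); they miss things now and then, are a little off and sometimes report something else, mostly with a low value. They report only what shows in the picture. A call takes as long as a camera call.
- trace(thing, camera): "pixels" (420x560 bool, what is visible of it) and "location" ([column, row] in pixels, amid what is visible of it).
- place_of(thing, camera): "location" ([column, row] in pixels: a listed point, or the origin of a listed thing).
The state is a dict: "time": time; "qpos": joint angles; "dq": joint speeds; "joint_efforts": joint torques, N m; "eef_pos": TCP position; "tcp_rot": TCP orientation; "contact_force": force on the tool from outside, world axes, zero at the start; "wrist_torque": the same for the moment, N m; "opening": opening from 0.0 (shut) to 1.0 (fully open).
Only numpy, scipy, OpenCV 4.12 (cv2) and the standard library are available. Lean on these libraries where they do the work, as an engineer would, in place of code of your own. Each camera call takes 0.05 s, during which the arm holds its last target.

## Working session

There is one attempt and no reset: what is moved stays moved. The work goes in short steps, Python scripts to look and compute and a shell command to move; the robot and the scene stay as the last step left them, time stands still between calls to the robot, and variables do not carry over. Pictures are saved under pics/ and viewed, and the job is handed in when it is done.

```bash
ls; mkdir -p pics; cat > h.py <<'E'
from plant import *
import numpy as np, cv2
def cam(n,save=None):
    r=read_camera(n)
    if save: cv2.imwrite('pics/'+save,r['color'][:,:,::-1])
    return r
def ray(r,px):
    h=r['color'].shape[0]; f=h/2/np.tan(np.radians(r['vfov'])/2)
    K=np.array([[f,0,r['cx']],[0,f,r['cy']],[0,0,1]])
    u=cv2.undistortPoints(np.array([[px]],float),K,np.array(r['distortion'],float))[0,0]
    d=np.array([u[0],-u[1],-1]); M=np.array(r['cam_to_world'])
    return M[:3,3],M[:3,:3]@d
def atz(r,px,z):
    o,d=ray(r,px); return o+d*(z-o[2])/d[2]
def proj(r,P):
    h=r['color'].shape[0]; f=h/2/np.tan(np.radians(r['vfov'])/2)
    K=np.array([[f,0,r['cx']],[0,f,r['cy']],[0,0,1]]); M=np.linalg.inv(np.array(r['cam_to_world']))
    p=M[:3,:3]@np.array(P)+M[:3,3]; p=np.array([p[0],-p[1],-p[2]])
    return cv2.projectPoints(p[None,None],np.zeros(3),np.zeros(3),K,np.array(r['distortion'],float))[0][0,0]
E
python3 - <<'E'
from h import *
s=get_state(); print(s['time'],s['eef_pos'],s['tcp_rot'],s['opening'],s.keys())
for n in ['scene','top','wrist']:
    r=cam(n,n+'0.png'); print(n,np.round(r['cam_to_world'],3).tolist(),r['vfov'])
    for t in ['pull','tray_mid','tray_knob','amber_dish','blue_dish','green_dish','blue_pull','station']:
        for d in place_of(t,n)[:2]:
            print(n,t,round(d['p'],2),np.round(d['location'],1),[np.round(atz(r,d['location'],z),3)[:2].tolist() for z in (0,.016,.058)])
try: print(tip_extent)
except Exception as e: print(e)
print(get_state()['time'])
E
```

```text
pics
0.0 [0.24173265 0.62955357 0.24690028] [ 1.82372833e-01  9.83228689e-01 -1.15326169e-03 -4.06031431e-04] 1.0000889340396693 dict_keys(['time', 'qpos', 'dq', 'joint_efforts', 'eef_pos', 'tcp_rot', 'contact_force', 'wrist_torque', 'opening'])
scene [[-0.055, -0.575, 0.817, 1.508], [0.998, -0.049, 0.033, 0.037], [0.021, 0.817, 0.576, 0.766], [0.0, 0.0, 0.0, 1.0]] 46.27010122332003
scene pull 0.83 [182.7 220.8] [[0.481, -0.265], [0.502, -0.259], [0.559, -0.242]]
scene tray_knob 0.61 [299.8 204.8] [[0.379, 0.042], [0.403, 0.042], [0.465, 0.041]]
scene amber_dish 0.57 [222.  191.1] [[0.328, -0.184], [0.353, -0.179], [0.418, -0.167]]
scene blue_dish 0.89 [129.5 285.4] [[0.735, -0.333], [0.751, -0.325], [0.794, -0.305]]
scene green_dish 0.83 [187.7 293.5] [[0.748, -0.196], [0.763, -0.191], [0.805, -0.178]]
scene blue_pull 0.63 [407.1 224.8] [[0.449, 0.331], [0.471, 0.324], [0.529, 0.308]]
scene station 0.8 [287.2 248.9] [[0.574, 0.016], [0.594, 0.016], [0.645, 0.017]]
top [[-0.03, 0.998, -0.058, 0.457], [-0.999, -0.03, -0.011, -0.012], [-0.012, 0.058, 0.998, 1.135], [0.0, 0.0, 0.0, 1.0]] 46.271363561555624
top pull 0.78 [391.8 212.7] [[0.504, -0.257], [0.503, -0.254], [0.501, -0.245]]
top tray_mid 0.96 [265.6 189.2] [[0.567, 0.032], [0.566, 0.032], [0.561, 0.03]]
top amber_dish 0.91 [363.2 294. ] [[0.32, -0.184], [0.322, -0.182], [0.327, -0.175]]
top blue_dish 0.83 [420.1 111.8] [[0.738, -0.333], [0.734, -0.329], [0.723, -0.317]]
top green_dish 0.72 [358.6 111.5] [[0.743, -0.19], [0.739, -0.187], [0.728, -0.181]]
top blue_pull 0.79 [138.3 241.7] [[0.454, 0.331], [0.454, 0.326], [0.454, 0.313]]
top station 0.58 [268.9 189. ] [[0.567, 0.025], [0.566, 0.024], [0.562, 0.023]]
wrist [[0.357, -0.89, -0.282, 0.169], [0.934, 0.341, 0.108, 0.657], [-0.0, -0.302, 0.953, 0.374], [0.0, 0.0, 0.0, 1.0]] 64.25051837777008
0.017
1.35
```

View pics/scene0.png

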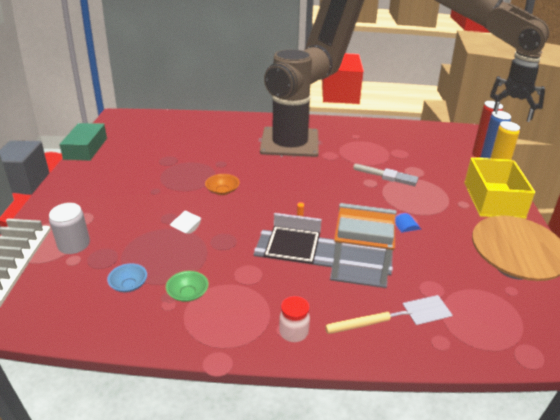

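View pics/top0.png

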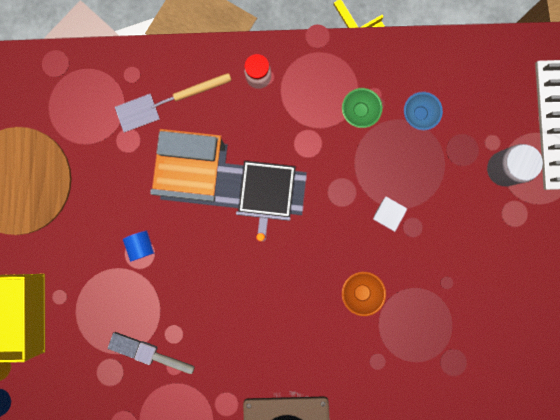

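The top view shows the bare pull as a white square at about (391,213), the tray square at (266,189) and the knob at (261,237). In the scene view the lamp is on the tray's +y side. Next I'll measure the pull's yaw and rocking axis over several frames.

```bash
python3 - <<'E'
from h import *
ims=[]
for i in range(8):
    r=cam('top'); c=r['color'][185:240,363:420]; ims.append(cv2.resize(c,None,fx=3.4,fy=3.4,interpolation=cv2.INTER_CUBIC))
    m=((r['color'].min(2)>110)).astype(np.uint8); m2=np.zeros_like(m); m2[190:236,368:416]=m[190:236,368:416]
    pts=cv2.findNonZero(m2); b=cv2.minAreaRect(pts); bx=cv2.boxPoints(b)
    W=np.array([atz(r,p,.018)[:2] for p in bx]); e=W[1]-W[0]; e2=W[2]-W[1]
    print(get_state()['time'],W.mean(0).round(4),[(round(np.linalg.norm(v)*1000,1),round(np.degrees(np.arctan2(v[1],v[0])),1)) for v in (e,e2)])
cv2.imwrite('pics/p1.png',cv2.cvtColor(np.vstack([np.hstack(ims[:4]),np.hstack(ims[4:])]),cv2.COLOR_RGB2BGR))
for t in ['tray_mid','tray_knob']:
    d=trace(t,'top')
    if d: 
        pts=cv2.findNonZero(d[0]['pixels'].astype(np.uint8)); print(t,d[0]['p'],d[0]['location'],[np.round(atz(r,p,.016)[:2],3).tolist() for p in cv2.boxPoints(cv2.minAreaRect(pts))])
for d in place_of('tray_knob','top')+place_of('tray_mid','top'): print(d['p'],d['location'],atz(r,d['location'],.058),atz(r,d['location'],.016))
m=((r['color'].min(2)>150)).astype(np.uint8); m2=np.zeros_like(m); m2[155:220,235:300]=m[155:220,235:300]
bx=cv2.boxPoints(cv2.minAreaRect(cv2.findNonZero(m2))); W=np.array([atz(r,p,.016)[:2] for p in bx]);print(W.round(3).tolist(),W.mean(0))
E
```

```text
1.4 [ 0.5    -0.2474] [(np.float64(62.9), np.float64(-31.9)), (np.float64(59.2), np.float64(-121.7))]
1.45 [ 0.5019 -0.2486] [(np.float64(61.2), np.float64(-31.9)), (np.float64(59.7), np.float64(-121.7))]
1.5 [ 0.501  -0.2483] [(np.float64(62.1), np.float64(-31.2)), (np.float64(58.9), np.float64(-121.0))]
1.55 [ 0.499  -0.2468] [(np.float64(63.5), np.float64(-31.9)), (np.float64(59.2), np.float64(-121.7))]
1.6 [ 0.4993 -0.247 ] [(np.float64(63.5), np.float64(-31.9)), (np.float64(59.2), np.float64(-121.7))]
1.65 [ 0.5016 -0.2484] [(np.float64(62.2), np.float64(-30.8)), (np.float64(58.8), np.float64(-120.6))]
1.7 [ 0.5016 -0.2485] [(np.float64(61.7), np.float64(-32.4)), (np.float64(60.0), np.float64(-122.3))]
1.75 [ 0.4998 -0.2471] [(np.float64(62.8), np.float64(-32.4)), (np.float64(59.1), np.float64(-122.3))]
tray_mid 0.87 [265.7, 189.4] [[0.458, 0.108], [0.635, 0.086], [0.619, -0.037], [0.442, -0.014]]
tray_knob 0.88 [266.4, 191.8] [[0.459, 0.107], [0.636, 0.082], [0.618, -0.038], [0.441, -0.011]]
0.92 [262.2, 236.6] [0.45764072 0.04048544 0.058     ] [0.45766789 0.04252338 0.016     ]
0.71 [265.5, 188.6] [0.56281632 0.03032762 0.058     ] [0.56694663 0.03196928 0.016     ]
[[0.63, 0.1], [0.626, -0.046], [0.495, -0.042], [0.5, 0.103]] [0.5627158  0.02872473]
```

View pics/p1.png

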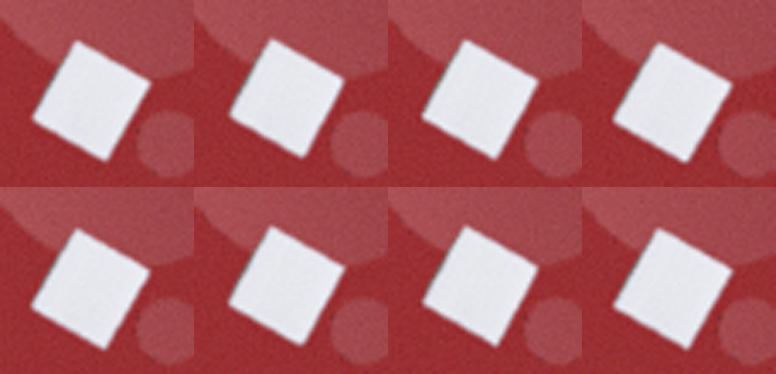

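The pull's centre moves back and forth along the -32° direction, so its x axis lies at -32° and its y axis (the grip axis) at 58°. Its centre is about (0.500, -0.248). I'll grip the ends with the tool tilted about -45°, roll the tool over to about +75°, and release so the pull falls flat.

```bash
python3 -m crank '[[-1,-3.4,-2.75,0,0,0,0],[-1,-3.4,-2.75,0,0,0,0],[-1,-3.4,-2.75,0,0,0,0],[-1,-3.4,-2.75,0,0,0,0],[-1,-3.4,-2.75,0,0,0,0]]' 40 | tail -5
python3 -m crank '[[-1,-3.4,-2.75,0,0,0,0],[-1,-3.4,-2.75,0,0,0,0],[-1,-3.4,-2.75,0,0,0,0],[-1,-3.4,-2.75,0,0,0,0],[-1,-3.4,-2.75,0,0,0,0]]' | tail -5
python3 -m crank '[[-1,-3.4,-2.75,0,0,0,0],[-1,-3.4,-2.75,0,0,0,0],[-1,-3.4,-2.75,0,0,0,0],[-1,-3.4,-2.75,0,0,0,0],[-1,-1,-4.6,0,0,0,0]]' | tail -5
python3 -m crank '[[-1,-1,-4.6,0,0,0,0],[-1,-1,-4.6,0,0,0,0],[-1,-1,-4.6,0,0,0,0],[-1,-1,-4.6,1,0,0,5],[-1,-1,-4.6,1,0,0,6]]' | tail -5
cat >> h.py <<'E'
from scipy.spatial.transform import Rotation as R
def Rt(yaw,tilt):
    # tool y at yaw (deg), pointing down, then turned tilt about tool y
    y=np.radians(yaw); Y=np.array([np.cos(y),np.sin(y),0]); Z=np.array([0,0,-1.]); X=np.cross(Y,Z)
    return R.from_matrix(np.c_[X,Y,Z])*R.from_rotvec([0,np.radians(tilt),0])
def need(pos,rot):
    s=get_state(); r0=R.from_quat(s['tcp_rot'])
    d=r0.inv().apply(np.array(pos)-s['eef_pos'])*100
    w=np.degrees((r0.inv()*rot).as_rotvec())
    print('t',round(s['time'],2),'pos',s['eef_pos'].round(4),'q',s['qpos'].round(2),'open',round(s['opening'],3),'F',np.round(s['contact_force'],1))
    print('shift in tool now cm',d.round(2),'turn deg',w.round(2), 'shift in tool after turn',(rot.inv().apply(np.array(pos)-s['eef_pos'])*100).round(2))
E
python3 -c "
from h import *
need([.494,-.244,.10],Rt(58,-45))"
```

```text
time: 2.45
eef_pos: [0.352, 0.4393, 0.2485]
tcp_rot: [0.182, 0.983, 0.0, 0.0]
contact_force: [1.3, -0.1, 0.8]
opening: 1.0
time: 2.95
eef_pos: [0.4614, 0.2499, 0.2487]
tcp_rot: [0.182, 0.983, 0.0, 0.0]
contact_force: [1.1, 0.1, -0.0]
opening: 0.997
time: 3.45
eef_pos: [0.5433, 0.0517, 0.2486]
tcp_rot: [0.182, 0.983, 0.0, 0.001]
contact_force: [0.3, -0.3, 0.6]
opening: 1.001
time: 3.95
eef_pos: [0.5012, -0.1804, 0.229]
tcp_rot: [0.278, 0.961, -0.0, 0.001]
contact_force: [1.0, -0.8, -0.4]
opening: 0.999
t 3.95 pos [ 0.5012 -0.1804  0.229 ] q [-0.54 -0.01  1.95  0.    1.21 -1.54] open 0.999 F [ 1.  -0.8 -0.4]
shift in tool now cm [-2.75 -5.76 12.9 ] turn deg [ -0.09 -44.87  -0.23] shift in tool after turn [ 7.17 -5.77 11.07]
```

```bash
python3 -m crank '[[-1,-0.7,-1.5,1,0,-8.5,0],[-1,0,-1.5,1,0,-8.5,0],[-1,0,-1.5,1,0,-8.5,0],[-1,0,-1.2,1,0,-8.5,0],[-1,0,0,1,0,-8.5,0]]' | tail -5
python3 -m crank '[[-1,0,0,0,0,-2.4,0],[-1,0,0,0,0,0,0]]' | tail -5
python3 - <<'E'
from h import *
need([.494,-.244,.10],Rt(58,-45))
r=cam('wrist','w1.png'); 
for d in place_of('pull','wrist')[:1]: print(d, atz(r,d['location'],.018))
r=cam('scene','s1.png')
E
```

```text
time: 4.45
eef_pos: [0.4885, -0.2394, 0.1825]
tcp_rot: [0.258, 0.894, -0.102, 0.352]
contact_force: [1.2, 1.2, -1.0]
opening: 0.998
time: 4.65
eef_pos: [0.4876, -0.2369, 0.1794]
tcp_rot: [0.255, 0.889, -0.104, 0.365]
contact_force: [0.2, 0.4, -0.4]
opening: 1.0
t 4.65 pos [ 0.4876 -0.2369  0.1794] q [-0.68 -0.24  2.38  0.35  0.24 -2.  ] open 1.0 F [ 0.2  0.4 -0.4]
shift in tool now cm [ 4.93 -0.27  6.29] turn deg [ 0.01 -0.32 -0.06] shift in tool after turn [ 4.96 -0.26  6.27]
{'location': [278.8, 62.2], 'p': 0.68} [ 0.50190323 -0.24757845  0.018     ]
```

View pics/w1.png

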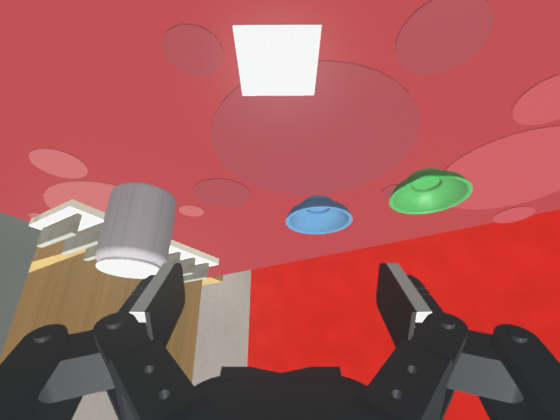

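The wrist picture shows the pull at (279,62). Joint 5 is at its lower limit with this lean, so I'll turn the wrist half round and lean the body outward instead.

```bash
python3 -m crank '[[-1,0,0,0,0,8.5,0],[-1,0,0,0,0,8.5,0],[-1,0,0,0,0,8.5,0],[-1,0,0,0,0,8.5,0],[-1,0,0,0,0,8.5,0]]' | tail -5
python3 -m crank '[[-1,0,0,0,0,2.2,8],[-1,0,0,0,0,0,8.5],[-1,0,0,0,0,0,8.5],[-1,0,0,0,0,0,8.5],[-1,0,0,0,0,0,8.5]]' | tail -5
python3 -m crank '[[-1,0,0,0,0,0,8.5],[-1,0,0,0,0,0,8.5],[-1,0,0,0,0,0,8.5],[-1,0,0,0,0,0,8.5],[-1,0,0,0,0,0,8.5]]' | tail -5
python3 -m crank '[[-1,0,0,0,0,0,8.5],[-1,0,0,0,0,0,8.5],[-1,0,0,0,0,0,8.5],[-1,0,0,0,0,0,8.5],[-1,0,0,0,0,0,8.5]]' | tail -5
python3 -m crank '[[-1,0,0,0,0,0,8.5],[-1,0,0,0,0,0,8.5],[-1,0,0,0,0,0,8.5],[-1,0,0,0,0,0,8.5],[-1,0,0,0,0,0,8.5]]' | tail -5
python3 -c "
from h import *
need([.508,-.2526,.12],Rt(-122,0))
need([.508,-.2526,.12],Rt(-122,-55))"
```

```text
time: 5.3
eef_pos: [0.4907, -0.2392, 0.1841]
tcp_rot: [0.276, 0.961, -0.006, 0.019]
contact_force: [0.9, -0.5, -0.2]
opening: 1.002
time: 5.8
eef_pos: [0.4903, -0.239, 0.1827]
tcp_rot: [0.604, 0.797, 0.001, 0.003]
contact_force: [0.5, -0.6, -0.6]
opening: 1.001
time: 6.3
eef_pos: [0.4903, -0.2389, 0.1828]
tcp_rot: [0.852, 0.523, 0.002, 0.003]
contact_force: [0.3, -0.2, -0.7]
opening: 1.008
time: 6.8
eef_pos: [0.4903, -0.2389, 0.1828]
tcp_rot: [0.984, 0.179, 0.003, 0.002]
contact_force: [0.2, -0.6, -0.3]
opening: 0.999
time: 7.3
eef_pos: [0.4903, -0.2389, 0.1828]
tcp_rot: [0.982, -0.19, 0.003, 0.001]
contact_force: [0.4, 0.1, -0.2]
opening: 1.002
t 7.3 pos [ 0.4903 -0.2389  0.1828] q [-0.64  0.06  1.96  0.    1.12  1.31] open 1.002 F [ 0.4  0.1 -0.2]
shift in tool now cm [2.11 0.61 6.3 ] turn deg [-0.04 -0.37 10.12] shift in tool after turn [2.22 0.22 6.28]
t 7.3 pos [ 0.4903 -0.2389  0.1828] q [-0.64  0.06  1.96  0.    1.12  1.31] open 1.002 F [ 0.4  0.1 -0.2]
shift in tool now cm [2.11 0.61 6.3 ] turn deg [  4.82 -55.22   9.36] shift in tool after turn [6.42 0.22 1.78]
```

```bash
python3 -m crank '[[-1,0,0,0,0,0,5],[-1,0,0,0,0,0,5.1],[-1,0,0,0,0,-8,0],[-1,0,0,0,0,-8,0],[-1,0,0,0,0,-8,0]]' | tail -5
python3 -m crank '[[-1,0,0,0,0,-8,0],[-1,0,0,0,0,-8,0],[-1,0,0,0,0,-8,0],[-1,0,0,0,0,-7,0],[-1,0,0,0,0,0,0]]' | tail -5
python3 - <<'E'
from h import *
for i in range(6):
    r=cam('top'); m=((r['color'].min(2)>110)).astype(np.uint8); m2=np.zeros_like(m); m2[190:236,368:416]=m[190:236,368:416]
    W=np.array([atz(r,p,.018)[:2] for p in cv2.boxPoints(cv2.minAreaRect(cv2.findNonZero(m2)))]); print(W.mean(0).round(4))
cv2.imwrite('pics/t2.png',r['color'][:,:,::-1])
r=cam('wrist','w2.png')
for d in place_of('pull','wrist')[:1]: print(d, atz(r,d['location'],.018))
need([.508,-.2526,.06],Rt(-122,-55))
E
```

```text
time: 7.8
eef_pos: [0.4906, -0.2392, 0.1835]
tcp_rot: [0.941, -0.267, -0.199, -0.057]
contact_force: [0.2, 0.5, -0.5]
opening: 0.998
time: 8.3
eef_pos: [0.4898, -0.2386, 0.1785]
tcp_rot: [0.854, -0.241, -0.444, -0.126]
contact_force: [-0.4, -0.1, -0.9]
opening: 0.995
[ 0.5135 -0.2362]
[ 0.5136 -0.2358]
[ 0.5133 -0.2359]
[ 0.5132 -0.236 ]
[ 0.5128 -0.2356]
[ 0.5127 -0.2357]
t 8.7 pos [ 0.4893 -0.238   0.1828] q [-0.62  0.56  1.52 -0.06  2.01  1.51] open 1.0 F [1.  1.1 0. ]
shift in tool now cm [11.38  0.29  5.19] turn deg [ 0.25 -0.38  0.33] shift in tool after turn [11.42  0.24  5.11]
```

View pics/w2.png

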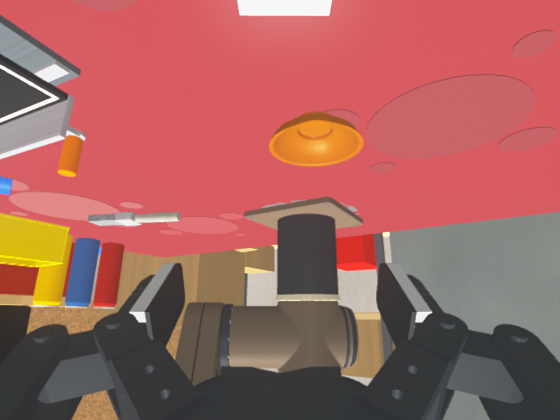

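View pics/t2.png

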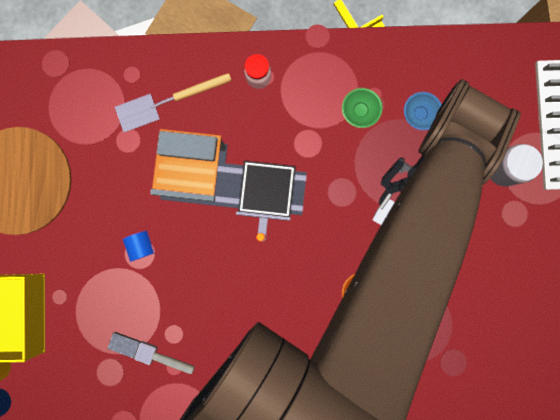

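The top view is partly blocked by the arm, so its rectangle is off. The wrist picture shows the pull centred at column 285, with nothing else close. I'll descend.

```bash
python3 -m crank '[[-1,2.8,0.1,1.3,0,0,0],[-1,2.8,0.1,1.3,0,0,0],[-1,2.8,0.05,1.3,0,0,0],[-1,2.8,0.02,1.2,0,-0.4,0.3],[-1,0,0,0,0,0,0]]' | tail -5
python3 - <<'E'
from h import *
need([.508,-.2526,.019],Rt(-122,-55))
r=cam('wrist','w3.png')
print(trace('pull','wrist')[:1])
r=cam('scene'); cv2.imwrite('pics/s3.png',cv2.resize(r['color'][120:320,80:340],None,fx=3,fy=3)[:,:,::-1])
E
```

```text
time: 9.2
eef_pos: [0.5054, -0.2508, 0.0566]
tcp_rot: [0.851, -0.243, -0.449, -0.127]
contact_force: [-0.8, 0.8, -0.6]
opening: 1.001
t 9.2 pos [ 0.5054 -0.2508  0.0566] q [-0.62  0.78  1.46 -0.06  1.88  1.52] open 1.001 F [-0.8  0.8 -0.6]
shift in tool now cm [3.28 0.02 1.87] turn deg [0.21 0.58 0.06] shift in tool after turn [3.26 0.02 1.9 ]
[{'location': [281.1, 186.4], 'p': 0.68, 'pixels': array([[False, False, False, ..., False, False, False],
       [False, False, False, ..., False, False, False],
       [False, False, False, ..., False, False, False],
       ...,
       [False, False, False, ..., False, False, False],
       [False, False, False, ..., False, False, False],
       [False, False, False, ..., False, False, False]], shape=(420, 560))}]
```

View pics/w3.png

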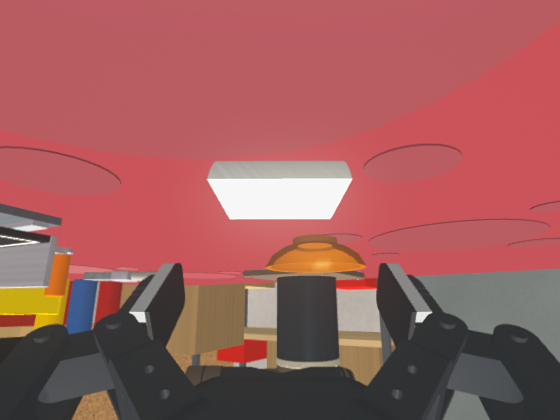

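View pics/s3.png

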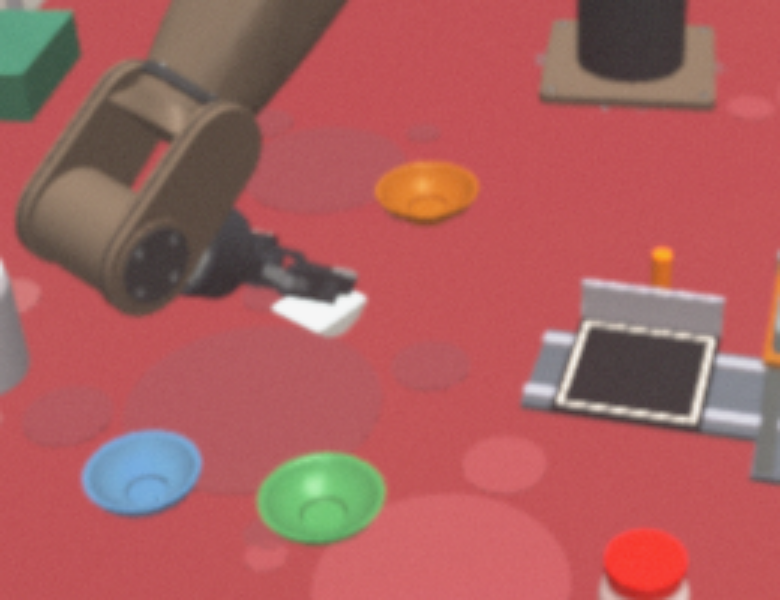

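Everything is clear and the pull is centred between the fingers. I'll lower the rest of the way and grip.

```bash
python3 -m crank '[[-1,1.6,0,0.9,0,0.3,0],[-1,1.6,0,0.9,0,0.3,0],[-1,0,0,0,0,0,0]]' 40| tail -5
python3 - <<'E'
from h import *
need([.508,-.2526,.019],Rt(-122,-55))
E
```

```text
time: 9.65
eef_pos: [0.509, -0.253, 0.0214]
tcp_rot: [0.854, -0.243, -0.443, -0.125]
contact_force: [-0.5, 0.0, -0.4]
opening: 1.002
t 9.65 pos [ 0.509  -0.253   0.0214] q [-0.62  0.83  1.44 -0.05  1.83  1.52] open 1.002 F [-0.5  0.  -0.4]
shift in tool now cm [0.13 0.02 0.23] turn deg [ 0.22 -0.19  0.06] shift in tool after turn [0.13 0.02 0.23]
```

```bash
python3 -m crank '[[-1,0.1,0,0.3,0,0,0],[0.5,0,0,0,0,0,0],[1,0,0,0,0,0,0],[1,0,0,0,0,0,0],[1,0,0,0,0,0,0]]' 50| tail -5
python3 - <<'E'
from h import *
need([.508,-.2526,.019],Rt(-122,-55))
r=cam('wrist','w4.png')
E
```

```text
time: 10.15
eef_pos: [0.5094, -0.2533, 0.0223]
tcp_rot: [0.855, -0.244, -0.441, -0.125]
contact_force: [2.4, -0.3, 0.3]
opening: 0.638
t 10.15 pos [ 0.5094 -0.2533  0.0223] q [-0.62  0.82  1.44 -0.05  1.82  1.52] open 0.638 F [ 2.4 -0.3  0.3]
shift in tool now cm [0.18 0.01 0.32] turn deg [ 0.23 -0.5   0.05] shift in tool after turn [0.18 0.01 0.31]
```

View pics/w4.png

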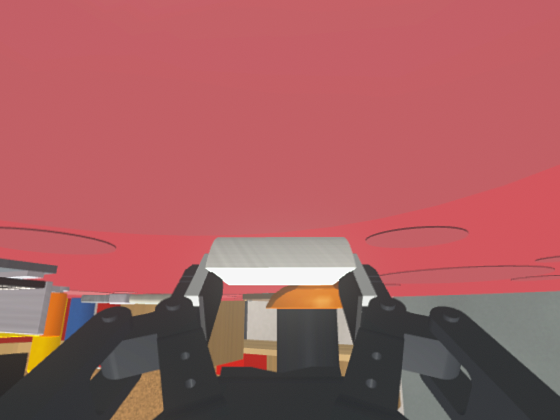

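Gripped: opening 0.64 is about 55 mm, and the picture shows the pull held between the pads. Now I'll lift it and turn the tool upright.

```bash
python3 -m crank '[[1,-1.2,0,-0.9,0,0,0],[1,-2.4,0,-1.7,0,0,0],[1,-3.2,0,-2.2,0,0,0],[1,-3.2,0,-2.2,0,0,0],[1,-2.4,0,-1.7,0,4,0]]' 60| tail -5
python3 -m crank '[[1,0,0,0,0,7.5,0],[1,0,0,0,0,7.5,0],[1,0,0,0,0,7.5,0],[1,0,0,0,0,7.5,0],[1,0,0,0,0,7.5,0]]'| tail -5
python3 -m crank '[[1,0,0,0,0,7.5,0],[1,0,0,0,0,5,0],[1,0,0,0,0,0,0]]'| tail -5
python3 - <<'E'
from h import *
need([.575,-.02,.2],Rt(-5,0))
r=cam('wrist','w5.png')
E
```

```text
time: 10.7
eef_pos: [0.5082, -0.2524, 0.1745]
tcp_rot: [0.87, -0.248, -0.41, -0.116]
contact_force: [-0.1, -0.5, -1.2]
opening: 0.637
time: 11.2
eef_pos: [0.5082, -0.2522, 0.1743]
tcp_rot: [0.956, -0.272, -0.107, -0.029]
contact_force: [-0.8, 0.9, -1.8]
opening: 0.636
time: 11.5
eef_pos: [0.5064, -0.2508, 0.1736]
tcp_rot: [0.962, -0.274, -0.006, -0.001]
contact_force: [0.4, 0.2, -2.4]
opening: 0.633
t 11.5 pos [ 0.5064 -0.2508  0.1736] q [-0.64  0.13  1.91 -0.    1.12  1.49] open 0.633 F [ 0.4  0.2 -2.4]
shift in tool now cm [ -6.36 -23.23  -2.61] turn deg [  -0.6     0.5  -116.77] shift in tool after turn [23.59  4.82 -2.64]
```

View pics/w5.png

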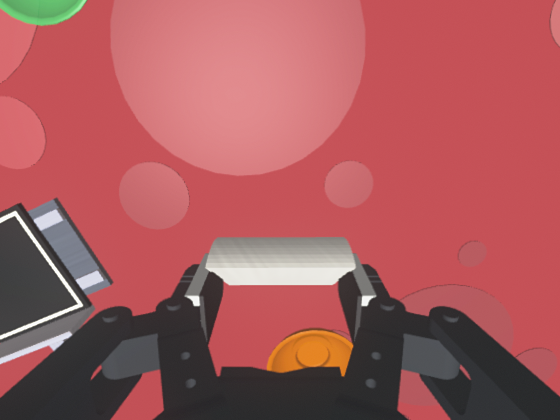

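The attitude in the grip hasn't changed. Next I'll move toward the tray and yaw the tool.

```bash
python3 -m crank '[[1,-0.2,-2.5,-1.5,0,0,0],[1,-0.25,-3.7,-2.2,0,0,0],[1,-0.25,-3.7,-2.2,0,0,0],[1,-0.25,-3.7,-2.2,0,0,0],[1,0,-1.2,-1,0,0,-5]]'| tail -5
python3 -m crank '[[1,0,0,0,0,0,-8.5],[1,0,0,0,0,0,-8.5],[1,0,0,0,0,0,-8.5],[1,0,0,0,0,0,-8.5],[1,0,0,0,0,0,-8.5]]'| tail -5
python3 -m crank '[[1,0,0,0,0,0,-8.5],[1,0,0,0,0,0,-8.5],[1,0,0,0,0,0,-8.5],[1,0,0,0,0,0,-8.5],[1,0,0,0,0,0,-8.5]]'| tail -5
python3 -m crank '[[1,0,0,0,0,0,-8.5],[1,0,0,0,0,0,-8.5],[1,0,0,0,0,0,-8.5],[1,0,0,0,0,0,0]]'| tail -5
python3 - <<'E'
from h import *
need([.575,-.12,.25],Rt(-5,0))
need([.575,-.12,.25],Rt(-5,80))
E
```

```text
time: 12.05
eef_pos: [0.5812, -0.1195, 0.2668]
tcp_rot: [0.973, -0.229, -0.004, -0.001]
contact_force: [0.4, 0.2, -0.9]
opening: 0.631
time: 12.55
eef_pos: [0.5792, -0.122, 0.2637]
tcp_rot: [0.99, 0.14, -0.006, -0.003]
contact_force: [-1.8, -0.7, -1.6]
opening: 0.634
time: 13.05
eef_pos: [0.5792, -0.1221, 0.2637]
tcp_rot: [0.872, 0.489, -0.004, -0.005]
contact_force: [-0.7, 0.1, -0.9]
opening: 0.635
time: 13.45
eef_pos: [0.5792, -0.1221, 0.2637]
tcp_rot: [0.745, 0.667, -0.003, -0.006]
contact_force: [-0.5, -0.6, -0.7]
opening: 0.634
t 13.45 pos [ 0.5792 -0.1221  0.2637] q [-0.38  0.1   1.76 -0.    1.29 -0.27] open 0.634 F [-0.5 -0.6 -0.7]
shift in tool now cm [ 0.15 -0.43  1.38] turn deg [-0.7  -0.2  -1.31] shift in tool after turn [ 0.17 -0.44  1.37]
t 13.45 pos [ 0.5792 -0.1221  0.2637] q [-0.38  0.1   1.76 -0.    1.29 -0.27] open 0.634 F [-0.5 -0.6 -0.7]
shift in tool now cm [ 0.15 -0.43  1.38] turn deg [ 0.33 79.8  -1.57] shift in tool after turn [-1.32 -0.44  0.4 ]
```

```bash
python3 -m crank '[[1,0,0,0,0,7.5,0],[1,0,0,0,0,7.5,0],[1,0,0,0,0,7.5,0],[1,0,0,0,0,7.5,0],[1,0,0,0,0,7.5,0]]'| tail -5
python3 -m crank '[[1,0,0,0,0,7.5,0],[1,0,0,0,0,7.5,0],[1,0,0,0,0,7.5,0],[1,0,0,0,0,7.5,0],[1,0,0,0,0,7.5,0]]'| tail -5
python3 -m crank '[[1,0,0,0,0,0,0]]'| tail -5
python3 - <<'E'
from h import *
need([.575,-.12,.25],Rt(-5,75))
r=cam('wrist','w6.png')
r=cam('scene','s6.png')
E
```

```text
time: 13.95
eef_pos: [0.5794, -0.1226, 0.2647]
tcp_rot: [0.706, 0.629, 0.239, -0.221]
contact_force: [-0.5, 0.9, -1.6]
opening: 0.635
time: 14.45
eef_pos: [0.5793, -0.123, 0.264]
tcp_rot: [0.592, 0.525, 0.452, -0.412]
contact_force: [-0.4, -0.3, -2.2]
opening: 0.631
time: 14.55
eef_pos: [0.5781, -0.1225, 0.26]
tcp_rot: [0.594, 0.523, 0.45, -0.413]
contact_force: [-0.6, 0.1, -1.3]
opening: 0.628
t 14.55 pos [ 0.5781 -0.1225  0.26  ] q [-0.71  0.41  1.74  1.    1.9  -0.73] open 0.628 F [-0.6  0.1 -1.3]
shift in tool now cm [-0.92 -0.32  0.46] turn deg [ 1.03 -0.35 -1.45] shift in tool after turn [-0.91 -0.33  0.48]
```

View pics/w6.png

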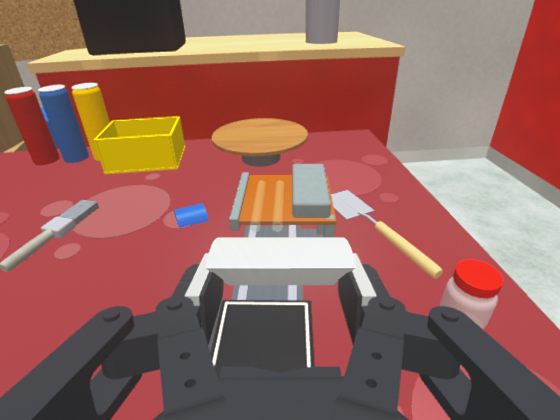

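View pics/s6.png

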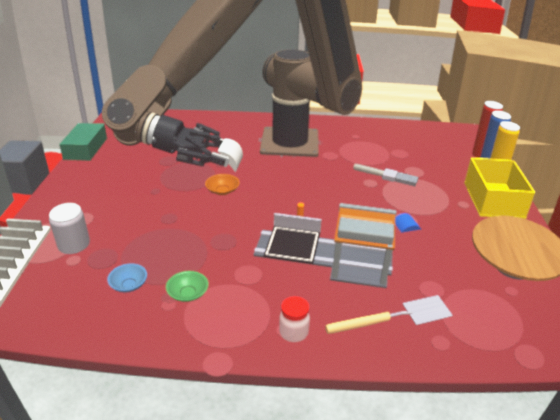

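The turned-over hold works, with joints well inside range, and the flat face now looks back toward the gripper. I'll compute the placing pose.

```bash
cat >> h.py <<'E'
Tg=Rt(-122,-54.5); tg=np.array([.5094,-.2533,.0223])
Rp=R.from_euler('z',-32,degrees=True); pp=np.array([.5005,-.2478,.018])
rel_p=Tg.inv().apply(pp-tg); rel_R=Tg.inv()*Rp
def pullpose(pos,rot): return pos+rot.apply(rel_p), rot*rel_R
th=np.linspace(-1,1,41)*np.arcsin(30/34)
pr=np.array([[34e-3*np.sin(a),y,-(34e-3*np.cos(a)-16e-3)] for a in th for y in (-.028,.028)])
E
python3 - <<'E'
from h import *
tr=Rt(-4.5,75); mid=np.array([.5665,.032,.016])
ax=np.array([np.cos(np.radians(-4.5)),np.sin(np.radians(-4.5)),0]); ay=np.array([-ax[1],ax[0],0])
p,r=pullpose(np.zeros(3),tr); V=p+r.apply(pr)
print('rel',rel_p, 'centre',p,'normal',r.as_matrix()[:,2])
i=np.argmin(V[:,2]); print('lowest',V[i],'in ay',V[:,:]@ay)if 0 else None
low=V[V[:,2]<V[:,2].min()+1e-4].mean(0); print('low edge',low,'ax,ay',low@ax,low@ay)
# landed centre = edge -30mm in ay ; want mid + 8mm ax
want_edge=mid+ax*.008+ay*.030+np.array([0,0,.0015])
tcp=want_edge-low; tcp+=ax*(low@ax - p@ax)
print('TCP',tcp)
for dz in (0,.05,.1): need(tcp+[0,0,dz],tr)
E
```

```text
rel [-2.57472445e-03  5.20169228e-05  1.10144491e-02] centre [ 0.00083431  0.00993793 -0.00533774] normal [-0.06054097 -0.76924592 -0.63607822]
low edge [ 0.00233149  0.02896145 -0.02848648] ax,ay 5.201692281516227e-05 0.029055099701610937
TCP [0.57449762 0.0323184  0.04598648]
t 14.65 pos [ 0.5791 -0.1222  0.2632] q [-0.71  0.4   1.73  1.    1.9  -0.73] open 0.635 F [-0.5  0.3 -0.9]
shift in tool now cm [-17.06  -1.87  20.4 ] turn deg [ 1.54 -0.07 -1.18] shift in tool after turn [-17.    -1.67  20.47]
t 14.65 pos [ 0.5791 -0.1222  0.2632] q [-0.71  0.4   1.73  1.    1.9  -0.73] open 0.635 F [-0.5  0.3 -0.9]
shift in tool now cm [-12.23  -1.94  19.11] turn deg [ 1.54 -0.07 -1.18] shift in tool after turn [-12.17  -1.67  19.18]
t 14.65 pos [ 0.5791 -0.1222  0.2632] q [-0.71  0.4   1.73  1.    1.9  -0.73] open 0.635 F [-0.5  0.3 -0.9]
shift in tool now cm [-7.4  -2.   17.82] turn deg [ 1.54 -0.07 -1.18] shift in tool after turn [-7.34 -1.67 17.88]
```

```bash
python3 -m crank '[[1,-1,-0.3,2.5,0.7,0,-0.6],[1,-1.6,-0.4,4,0.8,0,-0.6],[1,-1.6,-0.4,4,0,0,0],[1,-1.6,-0.4,4,0,0,0],[1,-1.6,-0.3,3.3,0,0,0]]'| tail -5
python3 -m crank '[[1,0,0,0,0,0,0]]'| tail -5
python3 - <<'E'
from h import *
tr=Rt(-4.5,75)
need([.5745,.0323,.046],tr);need([.5745,.0323,.066],tr)
r=cam('scene'); cv2.imwrite('pics/s7.png',cv2.resize(r['color'][120:320,180:440],None,fx=3,fy=3)[:,:,::-1])
r=cam('wrist','w7.png')
E
```

```text
time: 15.15
eef_pos: [0.5738, 0.0354, 0.1463]
tcp_rot: [0.581, 0.54, 0.448, -0.413]
contact_force: [0.5, 0.2, -2.0]
opening: 0.629
time: 15.25
eef_pos: [0.5711, 0.0377, 0.1436]
tcp_rot: [0.581, 0.539, 0.446, -0.417]
contact_force: [-0.7, 0.2, -1.7]
opening: 0.637
t 15.25 pos [0.5711 0.0377 0.1436] q [-0.5   0.47  1.92  1.08  1.66 -0.89] open 0.637 F [-0.7  0.2 -1.7]
shift in tool now cm [-9.56  0.41  2.  ] turn deg [-0.41 -0.17 -0.12] shift in tool after turn [-9.56  0.38  2.03]
t 15.25 pos [0.5711 0.0377 0.1436] q [-0.5   0.47  1.92  1.08  1.66 -0.89] open 0.637 F [-0.7  0.2 -1.7]
shift in tool now cm [-7.63  0.41  1.49] turn deg [-0.41 -0.17 -0.12] shift in tool after turn [-7.63  0.38  1.52]
```

View pics/s7.png

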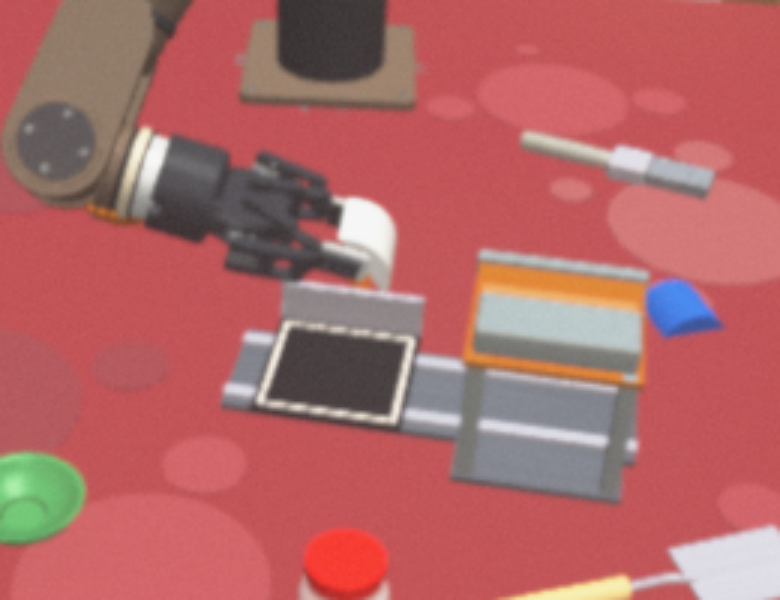

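```bash
python3 -m crank '[[1,-1.5,0.1,0.3,-0.4,0,0],[1,-2.2,0.1,0.45,0,0,0],[1,-2.2,0.1,0.45,0,0,0],[1,-1.7,0.1,0.3,0,0,0],[1,0,0,0,0,0,0]]'| tail -5
python3 - <<'E'
from h import *
tr=Rt(-4.5,75)
need([.5745,.0323,.046],tr)
r=cam('scene'); cv2.imwrite('pics/s8.png',cv2.resize(r['color'][120:320,180:440],None,fx=3,fy=3)[:,:,::-1])
r=cam('wrist','w8.png')
E
```

```text
time: 15.85
eef_pos: [0.578, 0.026, 0.0675]
tcp_rot: [0.584, 0.536, 0.45, -0.411]
contact_force: [-0.0, 0.1, -1.1]
opening: 0.632
t 15.85 pos [0.578  0.026  0.0675] q [-0.51  0.63  1.88  1.08  1.6  -1.  ] open 0.632 F [-0.   0.1 -1.1]
shift in tool now cm [-1.92 -0.41  1.13] turn deg [ 0.54 -0.15  0.03] shift in tool after turn [-1.92 -0.4   1.14]
```

View pics/s8.png

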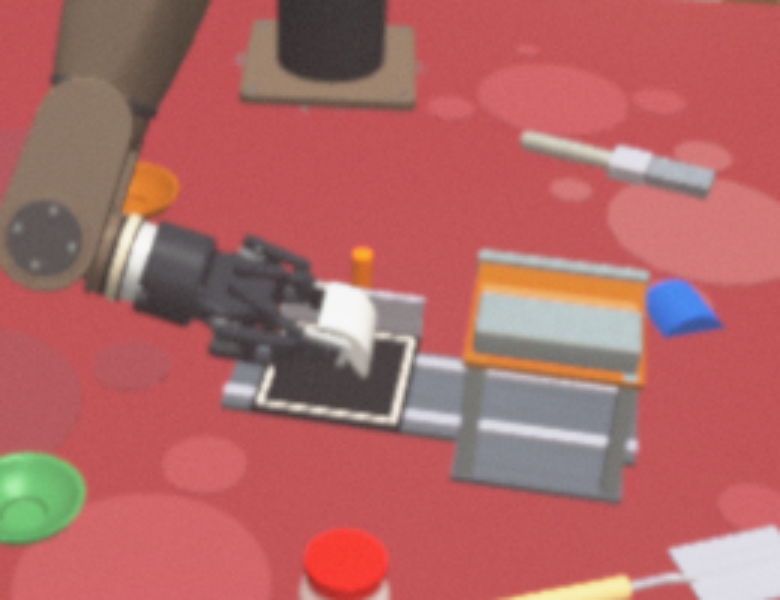

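View pics/w8.png

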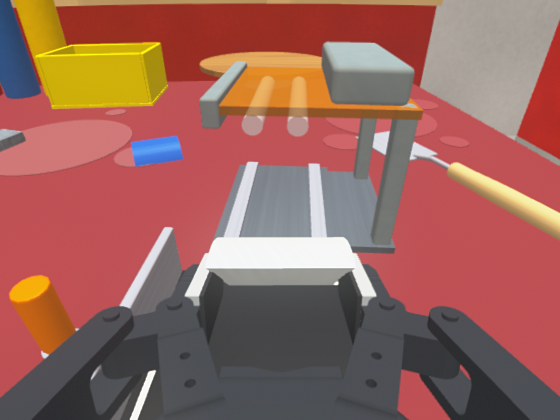

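The picture shows the pull over the square, clear of the stop and the lamp. I'll lower the last 2 cm.

```bash
python3 -m crank '[[1,-0.8,-0.2,0.4,0.5,0,0],[1,-0.7,-0.2,0.4,0,0,0],[1,0,0,0.2,0,0,0]]'| tail -5
python3 - <<'E'
from h import *
tr=Rt(-4.5,75)
need([.5745,.0323,.046],tr)
r=cam('scene'); cv2.imwrite('pics/s9.png',cv2.resize(r['color'][120:320,180:440],None,fx=3,fy=3)[:,:,::-1])
E
```

```text
time: 16.25
eef_pos: [0.5741, 0.0336, 0.0516]
tcp_rot: [0.581, 0.539, 0.448, -0.414]
contact_force: [0.9, 0.0, -1.2]
opening: 0.632
t 16.25 pos [0.5741 0.0336 0.0516] q [-0.5   0.65  1.88  1.08  1.59 -1.02] open 0.632 F [ 0.9  0.  -1.2]
shift in tool now cm [-0.57  0.05  0.02] turn deg [-0.06 -0.18  0.11] shift in tool after turn [-0.57  0.05  0.03]
```

View pics/s9.png

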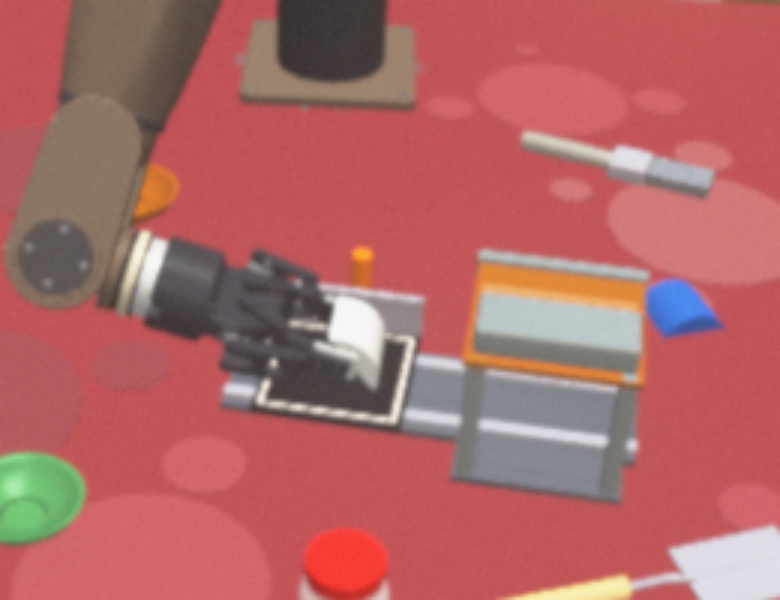

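```bash
python3 -m crank '[[1,-0.3,0,0,0,0,0],[1,-0.1,0,0,0,0,0]]'| tail -5;python3 -m crank '[[1,-0.2,0,0,0,0,0],[1,0,0,0,0,0,0]]'| tail -5
```

```text
time: 16.5
eef_pos: [0.5748, 0.0321, 0.0485]
tcp_rot: [0.581, 0.539, 0.448, -0.413]
contact_force: [-0.6, 0.1, -0.9]
opening: 0.633
time: 16.7
eef_pos: [0.5747, 0.0315, 0.0465]
tcp_rot: [0.581, 0.539, 0.448, -0.413]
contact_force: [-0.3, 0.2, -1.5]
opening: 0.634
```

```bash
python3 -m crank '[[1,-0.15,0,-0.04,0,0,0],[1,0,0,0,0,0,0]]'| tail -5;python3 -m crank '[[1,-0.15,0,-0.04,0,0,0],[1,0,0,0,0,0,0]]'| tail -5
```

```text
time: 16.9
eef_pos: [0.5747, 0.0307, 0.0452]
tcp_rot: [0.581, 0.539, 0.448, -0.413]
contact_force: [-0.4, -0.0, -2.0]
opening: 0.63
time: 17.1
eef_pos: [0.5746, 0.03, 0.0438]
tcp_rot: [0.581, 0.539, 0.448, -0.413]
contact_force: [-0.2, 0.1, -1.6]
opening: 0.634
```

```bash
python3 -m crank '[[1,-0.15,0,0.04,0,0,0],[1,0,0,0,0,0,0]]'| tail -5;python3 -m crank '[[1,-0.15,0,0.04,0,0,0],[1,0,0,0,0,0,0]]'| tail -5
python3 - <<'E'
from h import *
r=cam('scene'); cv2.imwrite('pics/s10.png',cv2.resize(r['color'][190:270,230:340],None,fx=7,fy=7,interpolation=cv2.INTER_CUBIC)[:,:,::-1])
E
```

```text
time: 17.3
eef_pos: [0.5748, 0.0299, 0.043]
tcp_rot: [0.58, 0.539, 0.449, -0.414]
contact_force: [-0.3, -0.8, 0.9]
opening: 0.633
time: 17.5
eef_pos: [0.5748, 0.03, 0.0425]
tcp_rot: [0.579, 0.539, 0.45, -0.415]
contact_force: [-1.9, -1.8, 5.7]
opening: 0.629
```

View pics/s10.png

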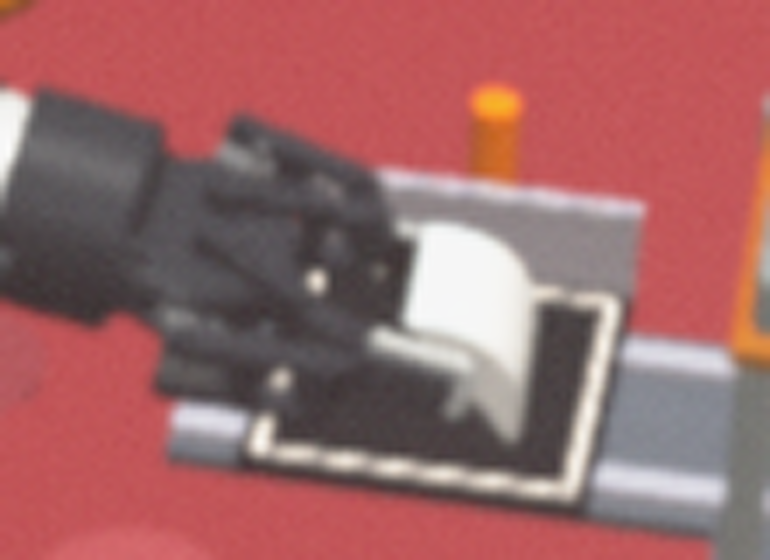

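The edge is touching the tray (about 7 N) and the pull leans well past upright. I'll release it.

```bash
python3 -m crank '[[-1,0,0,0,0,0,0],[-1,0,0,0,0,0,0],[-1,0,0,0,0,0,0],[-1,0,0,0,0,0,0]]'| tail -5
python3 - <<'E'
from h import *
r=cam('scene'); cv2.imwrite('pics/s11.png',cv2.resize(r['color'][190:270,230:340],None,fx=7,fy=7,interpolation=cv2.INTER_CUBIC)[:,:,::-1])
r=cam('wrist','w11.png')
E
```

```text
time: 17.95
eef_pos: [0.5807, 0.028, 0.042]
tcp_rot: [0.583, 0.539, 0.452, -0.406]
contact_force: [15.7, -0.5, -2.3]
opening: 1.003
```

View pics/s11.png

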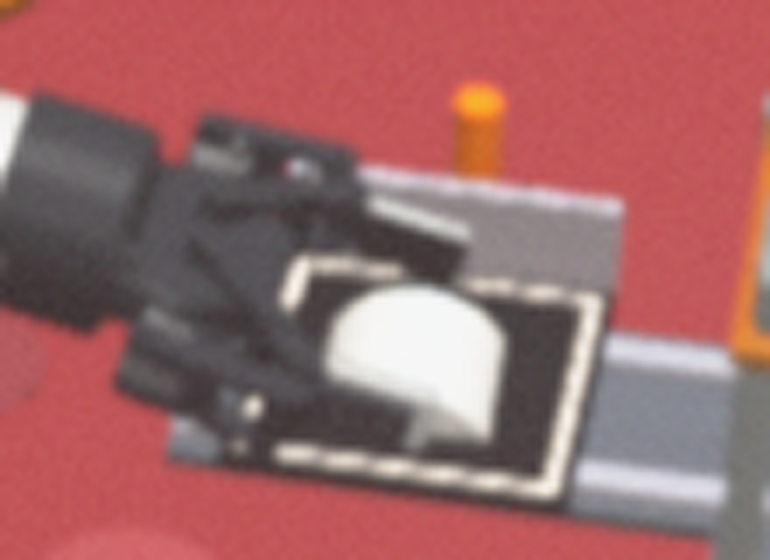

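View pics/w11.png

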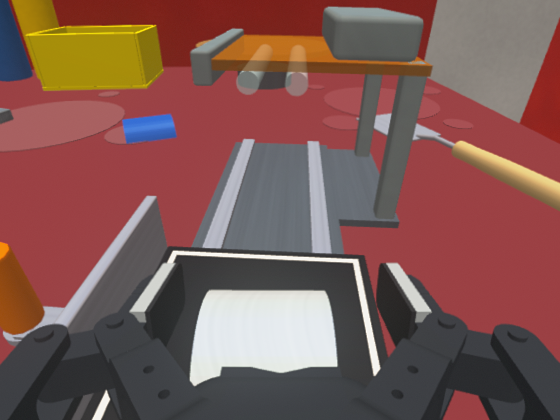

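The pull has fallen flat and sits centred in the square. The open finger presses on the back stop (about 16 N), so I'll narrow the fingers slightly before backing out.

```bash
python3 -m crank '[[-0.75,0,0,0,0,0,0],[-0.75,0,0,0,0,0,0],[-0.75,0,0,0,0,0,0]]'| tail -5
python3 - <<'E'
from h import *
r=cam('wrist','w12.png')
E
```

```text
time: 18.35
eef_pos: [0.5757, 0.0296, 0.041]
tcp_rot: [0.581, 0.539, 0.449, -0.412]
contact_force: [4.6, -1.5, 0.2]
opening: 0.878
```

View pics/w12.png

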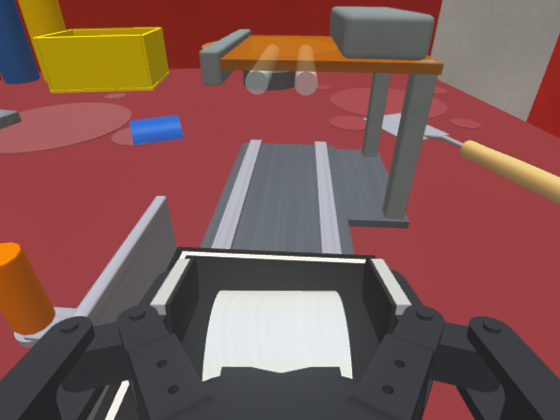

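```bash
python3 -m crank '[[-0.75,0.2,0.2,-0.8,0,0,0],[-0.75,0.4,0.1,-1.5,0,0,0],[-0.75,0.6,0,-2,0,0,0],[-0.75,1,0,-2.5,0,0,0],[-0.75,2,0,-3,0,0,0]]'| tail -5
python3 -m crank '[[-0.5,3,0,-3,0,0,0],[0,3.5,0,-1,0,0,0],[0.5,3.5,0,0,0,-5,0],[1,2,0,0,0,-5,0],[1,0,0,0,0,0,0]]'| tail -5
python3 - <<'E'
from h import *
r=cam('top','t13.png')
for t,z in (('pull',.034),('tray_mid',.016),('tray_knob',.058)):
    for d in place_of(t,'top')[:1]: print(t,d['p'],d['location'],atz(r,d['location'],z), atz(r,d['location'],.016))
for d in trace('pull','top')[:1]:
    W=np.array([atz(r,p,.025)[:2] for p in cv2.boxPoints(cv2.minAreaRect(cv2.findNonZero(d['pixels'].astype(np.uint8))))]);print(W.round(3).tolist(),W.mean(0))
r=cam('scene'); cv2.imwrite('pics/s13.png',cv2.resize(r['color'][190:270,230:340],None,fx=7,fy=7,interpolation=cv2.INTER_CUBIC)[:,:,::-1])
E
```

```text
time: 18.9
eef_pos: [0.5695, -0.0551, 0.1064]
tcp_rot: [0.581, 0.538, 0.448, -0.415]
contact_force: [0.9, -0.3, 0.6]
opening: 0.877
time: 19.4
eef_pos: [0.5713, -0.0615, 0.2387]
tcp_rot: [0.617, 0.576, 0.397, -0.36]
contact_force: [0.9, -0.1, -0.2]
opening: 0.071
tray_mid 0.94 [268.1, 186.9] [0.57066426 0.02591644 0.016     ] [0.57066426 0.02591644 0.016     ]
tray_knob 0.86 [265.0, 237.9] [0.45462189 0.0344376  0.058     ] [0.45453129 0.03623959 0.016     ]
[[0.546, 0.052], [0.604, 0.047], [0.599, -0.012], [0.541, -0.007]] [0.57242102 0.01993402]
```

View pics/s13.png

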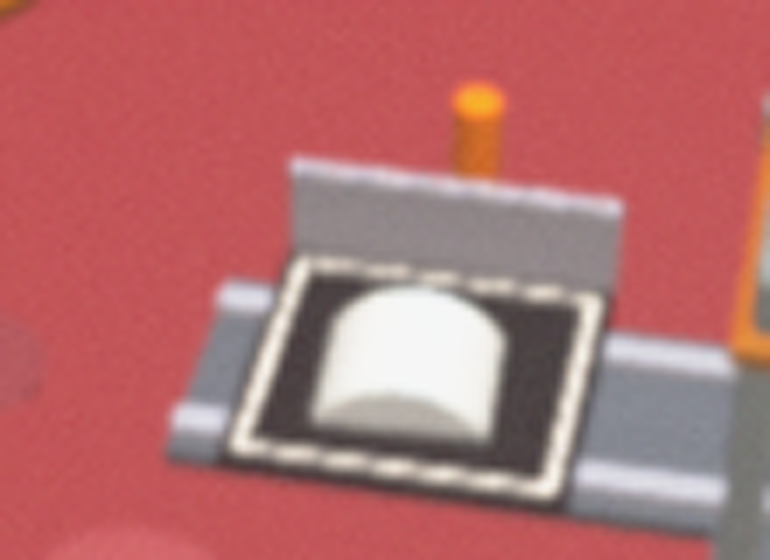

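View pics/t13.png

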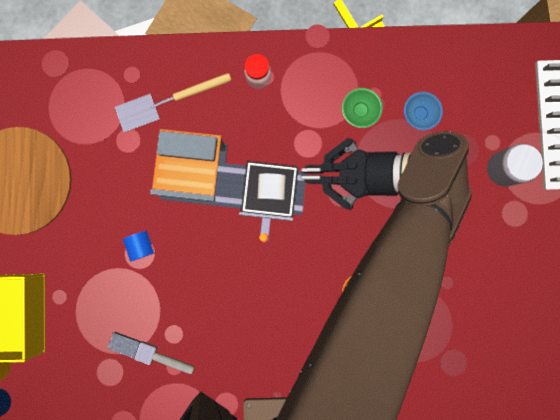

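Both views show the pull flat and centred in the square, at top-image (270,187). Now I'll bring the tool upright and go for the knob.

```bash
python3 -m crank '[[1,0,0,0,0,-8.2,0],[1,0,0,0,0,-8.2,0],[1,0,0,0,0,-8.2,0],[1,0,0,0,0,-8.2,0],[1,0,0,0,0,-8.2,0]]'| tail -5
python3 -m crank '[[1,0,0,0,0,-8.2,0],[1,0,0,0,0,-8.2,0],[1,0,0,0,0,-8.2,0],[1,0,0,0,0,0,0]]'| tail -5
python3 - <<'E'
from h import *
need([.452,-.02,.2],Rt(-4.5,0))
E
```

```text
time: 20.2
eef_pos: [0.5698, -0.0608, 0.2312]
tcp_rot: [0.718, 0.664, 0.153, -0.14]
contact_force: [-0.5, 1.6, -1.0]
opening: 0.002
time: 20.6
eef_pos: [0.5696, -0.0578, 0.231]
tcp_rot: [0.733, 0.681, -0.002, 0.003]
contact_force: [0.2, 0.7, -0.2]
opening: 0.0
t 20.6 pos [ 0.5696 -0.0578  0.231 ] q [-0.28  0.08  1.85 -0.01  1.21 -0.2 ] open 0.0 F [ 0.2  0.7 -0.2]
shift in tool now cm [  2.93 -12.01   3.07] turn deg [0.02 0.4  0.28] shift in tool after turn [  2.85 -12.03   3.1 ]
```

```bash
python3 -m crank '[[1,0,-3,0,0,0.4,0.3],[1,0,-4,0,0,0,0],[1,0.8,-4,1,0,0,0],[1,1,-1,2,0,0,0],[1,0,0,3,0,0,0]]'| tail -5
python3 - <<'E'
from h import *
need([.4525,-.012,.047],Rt(-4.5,0))
r=cam('top','t14.png')
for t,z in (('tray_mid',.016),('tray_knob',.058)):
    for d in place_of(t,'top')[:1]: print(t,d['p'],d['location'],atz(r,d['location'],z))
r=cam('wrist','w14.png')
for d in place_of('tray_knob','wrist')[:1]: print(t,d['p'],d['location'],atz(r,d['location'],.058))
E
```

```text
time: 21.1
eef_pos: [0.4512, -0.0323, 0.1716]
tcp_rot: [0.736, 0.677, 0.002, 0.001]
contact_force: [0.2, 0.4, 0.1]
opening: -0.001
t 21.1 pos [ 0.4512 -0.0323  0.1716] q [-0.3  -0.14  2.18  0.    1.1  -0.22] open -0.001 F [0.2 0.4 0.1]
shift in tool now cm [ 2.   -0.1  12.47] turn deg [ 0.25 -0.12 -0.28] shift in tool after turn [ 2.03 -0.03 12.46]
tray_mid 0.62 [268.4, 188.0] [0.56811897 0.02530169 0.016     ]
tray_knob 0.8 [285.0, 108.8] [0.45841393 0.03620976 0.058     ]
```

View pics/w14.png

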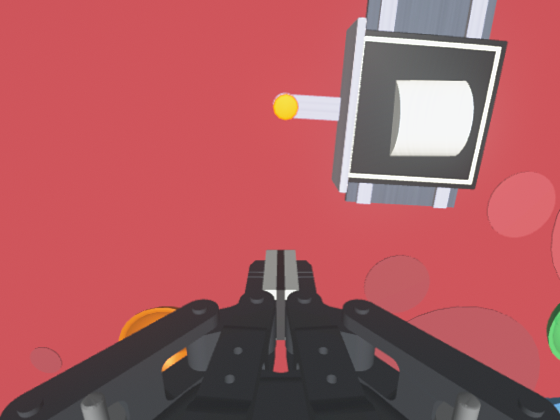

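The wrist view shows the knob straight ahead of the shut fingers at (286,107). I'll lower and push.

```bash
python3 -m crank '[[1,0.5,0.1,3,0,0,0],[1,0.5,0.1,4,0,0,0],[1,0.5,0,3.5,0,0,0],[1,0.5,0,1.9,0,0,0],[1,0,0,0,0,0,0]]' | tail -5
python3 -m crank '[[1,0.8,0,0,0,0,0],[1,0.8,0,0,0,0,0],[1,0.8,0,0,0,0,0],[1,0.8,0,0,0,0,0],[1,0.8,0,0,0,0,0]]'| tail -5
python3 - <<'E'
from h import *
need([.455,.016,.047],Rt(-4.5,0))
r=cam('wrist','w15.png')
E
```

```text
time: 21.85
eef_pos: [0.4551, -0.0125, 0.0462]
tcp_rot: [0.736, 0.677, -0.0, -0.001]
contact_force: [0.1, 0.6, -0.1]
opening: 0.001
time: 22.35
eef_pos: [0.4609, 0.0273, 0.0491]
tcp_rot: [0.735, 0.678, 0.002, 0.003]
contact_force: [2.6, -2.4, 1.9]
opening: 0.0
t 22.35 pos [0.4609 0.0273 0.0491] q [-0.16  0.09  2.22 -0.    0.83 -0.08] open 0.0 F [ 2.6 -2.4  1.9]
shift in tool now cm [-1.17 -0.49  0.21] turn deg [ 0.4   0.1  -0.18] shift in tool after turn [-1.17 -0.49  0.21]
```

View pics/w15.png

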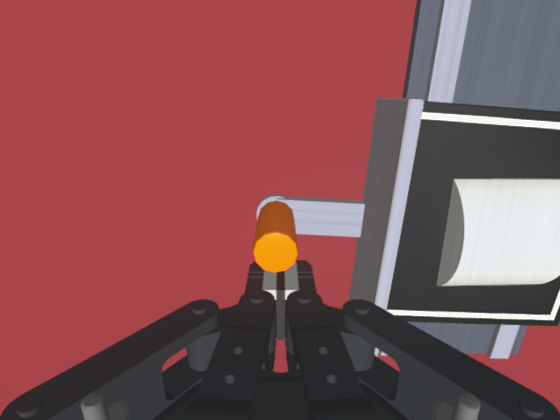

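The fingers are in contact and the tray is moving, with the pull undisturbed. I'll keep pushing.

```bash
python3 -m crank '[[1,0.9,-0.05,0,0,0,0],[1,1,-0.05,0,0,0,0],[1,1,-0.05,0,0,0,0],[1,1,-0.05,0,0,0,0],[1,1,0,0,0,0,0]]'| tail -5
python3 -m crank '[[1,1,0,0,0,0,0],[1,1,0,0,0,0,0],[1,1,0,0,0,0,0],[1,1,0,0,0,0,0],[1,1,0,0,0,0,0]]'| tail -5
python3 - <<'E'
from h import *
need([.469,.196,.047],Rt(-4.5,0))
r=cam('top','t16.png'); r=cam('wrist','w16.png')
E
```

```text
time: 22.9
eef_pos: [0.4615, 0.0769, 0.0478]
tcp_rot: [0.736, 0.677, 0.001, 0.001]
contact_force: [2.0, -3.5, 0.6]
opening: 0.002
time: 23.4
eef_pos: [0.4654, 0.1267, 0.0476]
tcp_rot: [0.736, 0.677, 0.001, 0.001]
contact_force: [0.8, -3.0, 0.1]
opening: 0.002
t 23.4 pos [0.4654 0.1267 0.0476] q [ 0.06  0.14  2.17 -0.    0.83  0.14] open 0.002 F [ 0.8 -3.   0.1]
shift in tool now cm [ 6.94 -0.22  0.06] turn deg [ 0.14  0.03 -0.23] shift in tool after turn [ 6.94 -0.19  0.06]
```

View pics/w16.png

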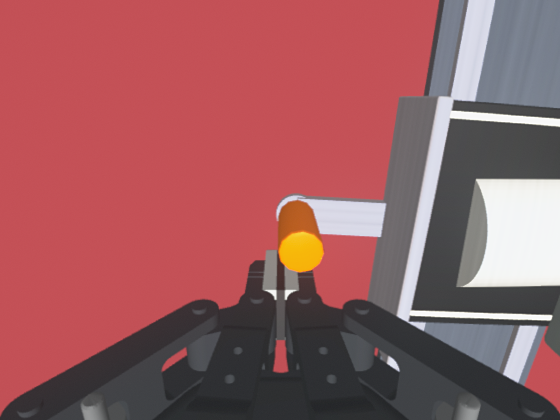

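View pics/t16.png

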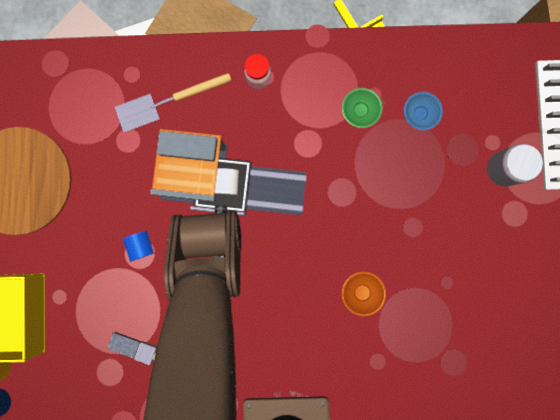

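The tray direction is slightly more toward +x than my estimate, so the knob has drifted right on the fingers to (300,250). I'll correct and continue in gentle rows.

```bash
python3 -m crank '[[1,1,0.15,0,0,0,0],[1,1,0.15,0,0,0,0],[1,1,0.1,0,0,0,0],[1,1,0.1,0,0,0,0],[1,0.8,0.05,0,0,0,0]]'| tail -5
python3 -m crank '[[1,0.6,0.03,0,0,0,0],[1,0.4,0.02,0,0,0,0],[1,0.4,0.02,0,0,0,0]]'| tail -5
python3 -m crank '[[1,0.4,0.02,0,0,0,0],[1,0.4,0.02,0,0,0,0]]'| tail -5
```

```text
time: 24.0
eef_pos: [0.4749, 0.1742, 0.0475]
tcp_rot: [0.736, 0.677, 0.001, 0.001]
contact_force: [-0.9, -2.3, -0.8]
opening: 0.001
time: 24.3
eef_pos: [0.4771, 0.1875, 0.0478]
tcp_rot: [0.736, 0.677, 0.001, 0.001]
contact_force: [-1.0, -2.5, -2.7]
opening: -0.006
time: 24.5
eef_pos: [0.4778, 0.1925, 0.0478]
tcp_rot: [0.734, 0.679, -0.002, 0.004]
contact_force: [-1.5, -25.3, 4.4]
opening: 0.001
```

Force jumped to 25 N at about 0.18 m of travel, so the tray is against its stop. I'll back off and check.

```bash
python3 -m crank '[[1,0,0,0,0,0,0],[1,-0.5,0,0,0,0,0],[1,-1.5,-0.2,0,0,0,0],[1,-3,-0.4,0,0,0,0],[1,-3,-1,-1,0,0,0]]'| tail -5
python3 -m crank '[[1,-2,0,-4,0,0,0],[1,-3,0,-4.5,0,0,0],[1,-4.5,0,-4,0,0,0],[1,-4.5,0,-2,0,0,0],[1,-4.5,0,0,0,0,0]]'| tail -5
python3 -m crank '[[1,-4.5,0,0,0,0,0],[1,-4.5,0,0,0,0,0],[1,-4,0,0,0,0,0],[1,0,0,0,0,0,0]]'| tail -5
python3 - <<'E'
from h import *
r=cam('top','t17.png')
for t,z in (('tray_mid',.016),('tray_knob',.058),('pull',.016),('amber_dish',0),('blue_dish',0),('green_dish',0),('blue_pull',0)):
    for d in place_of(t,'top')[:1]: print(t,d['p'],d['location'],atz(r,d['location'],z))
r=cam('scene')
for t,z in (('tray_knob',.058),('tray_mid',.016),('pull',.016)):
    for d in place_of(t,'scene')[:1]: print(t,d['p'],d['location'],atz(r,d['location'],z))
cv2.imwrite('pics/s17.png',cv2.resize(r['color'][180:310,230:440],None,fx=3.8,fy=3.8,interpolation=cv2.INTER_CUBIC)[:,:,::-1])
E
```

```text
time: 25.0
eef_pos: [0.4552, 0.1159, 0.0575]
tcp_rot: [0.735, 0.678, 0.001, 0.001]
contact_force: [0.3, -0.8, -0.6]
opening: -0.001
time: 25.5
eef_pos: [0.4426, -0.06, 0.1976]
tcp_rot: [0.735, 0.678, 0.004, 0.006]
contact_force: [1.5, -0.3, 1.0]
opening: 0.001
time: 25.9
eef_pos: [0.4296, -0.1916, 0.1937]
tcp_rot: [0.738, 0.675, 0.001, 0.003]
contact_force: [0.5, 0.6, 0.4]
opening: -0.003
tray_knob 0.65 [186.3, 229.2] [0.47873774 0.20672823 0.058     ]
blue_dish 0.61 [417.3, 112.8] [ 0.73539126 -0.32683449  0.        ]
green_dish 0.91 [361.9, 111.0] [ 0.74366245 -0.19774055  0.        ]
blue_pull 0.86 [140.8, 244.5] [0.44763006 0.32488155 0.        ]
tray_mid 0.55 [362.0, 253.1] [0.59580211 0.19592222 0.016     ]
pull 0.88 [359.8, 255.8] [0.60629413 0.18985307 0.016     ]
```

View pics/s17.png

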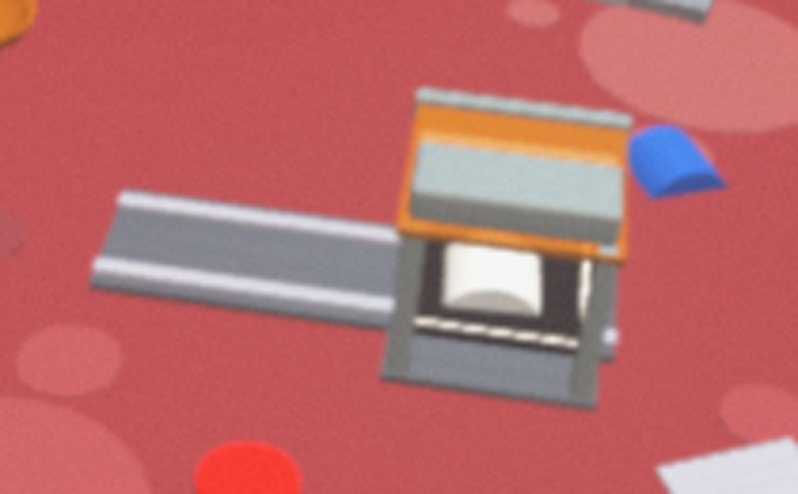

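View pics/t17.png

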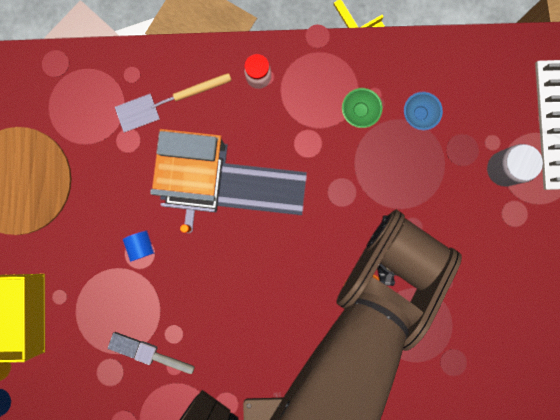

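The tray is under the lamp and the pull is still flat. I want a better check of the travel, so I'll compare the knob's colour centroid across the saved top views.

```bash
python3 - <<'E'
from h import *
r=cam('top')
P=[]
for f,(c,q) in (('top0',(262,237)),('t13',(264,238)),('t17',(185,229))):
    im=cv2.imread(f'pics/{f}.png')[:,:,::-1].astype(float); w=im[q-7:q+7,c-7:c+8]
    m=np.clip(w[:,:,1]-w[:,:,2]-30,0,None)*(w[:,:,0]>190); yy,xx=np.mgrid[q-7:q+7,c-7:c+8]
    px=[(xx*m).sum()/m.sum(),(yy*m).sum()/m.sum()]; P.append(atz(r,px,.056)); print(f,np.round(px,2),P[-1])
print([np.linalg.norm(P[2]-p) for p in P[:2]])
s=cv2.resize(r['color'][110:250,130:310],None,fx=4.4,fy=4.2,interpolation=cv2.INTER_CUBIC); cv2.imwrite('pics/t18.png',s[:,:,::-1])
E
```

```text
top0 [260.   236.66] [0.45766076 0.04540738 0.056     ]
t13 [262.82 237.01] [0.45670204 0.0392404  0.056     ]
t17 [183.81 228.06] [0.48144697 0.21257387 0.056     ]
[np.float64(0.16885028713010933), np.float64(0.17509084252303309)]
```

View pics/t18.png

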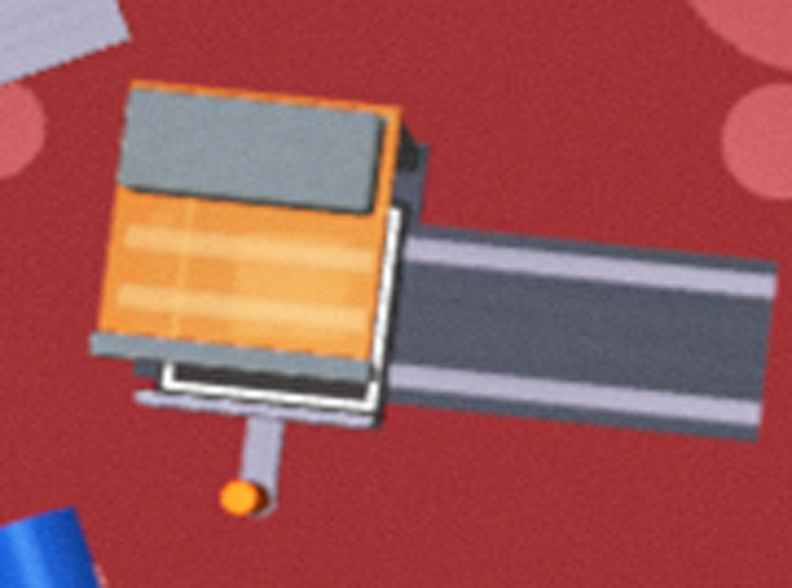

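The travel reads about 0.175 m, too close to the limit to be sure. I'll go back and push once more to confirm it's on the stop.

```bash
python3 -m crank '[[1,4.5,0,0,0,0,0],[1,4.5,0,0,0,0,0],[1,4.5,0.2,0,0,0,0],[1,4.5,0.2,0,0,0,0],[1,4.5,0.3,0,0,0,0]]'| tail -5
python3 -m crank '[[1,4.5,0.3,0,0,0,0],[1,4,0.3,0,0,0,0],[1,1,0,0,0,0,0],[1,0,0,0,0,0,0]]'| tail -5
python3 - <<'E'
from h import *
need([.4755,.165,.047],Rt(-4.5,0))
E
```

```text
time: 27.05
eef_pos: [0.4553, 0.0382, 0.1929]
tcp_rot: [0.736, 0.677, 0.001, 0.002]
contact_force: [0.3, -0.3, -0.2]
opening: 0.001
time: 27.45
eef_pos: [0.469, 0.1318, 0.1925]
tcp_rot: [0.735, 0.678, 0.001, 0.001]
contact_force: [0.1, -0.3, -0.8]
opening: -0.003
t 27.45 pos [0.469  0.1318 0.1925] q [ 0.07 -0.08  2.08 -0.    1.14  0.15] open -0.003 F [ 0.1 -0.3 -0.8]
shift in tool now cm [ 3.38  0.34 14.55] turn deg [ 0.16  0.04 -0.05] shift in tool after turn [ 3.36  0.39 14.55]
```

```bash
python3 -m crank '[[1,0.5,0.2,4,0,0,0],[1,0.5,0.1,4,0,0,0],[1,0.5,0.1,4,0,0,0],[1,0.5,0,2.5,0,0,0],[1,0.5,0,0,0,0,0]]'| tail -5
python3 -m crank '[[1,0.6,0.03,0,0,0,0],[1,0.6,0.03,0,0,0,0],[1,0.6,0.03,0,0,0,0]]'| tail -5
python3 -m crank '[[1,0.3,0,0,0,0,0],[1,0.2,0,0,0,0,0]]'| tail -5
python3 -m crank '[[1,0.3,0,0,0,0,0],[1,0.1,0,0,0,0,0]]'| tail -5
```

```text
time: 27.95
eef_pos: [0.4723, 0.1533, 0.0436]
tcp_rot: [0.736, 0.677, -0.003, -0.001]
contact_force: [-0.5, 0.6, -0.1]
opening: -0.002
time: 28.25
eef_pos: [0.4797, 0.1733, 0.0497]
tcp_rot: [0.736, 0.677, 0.003, 0.002]
contact_force: [0.2, -0.7, 0.4]
opening: 0.001
time: 28.45
eef_pos: [0.4791, 0.1784, 0.0486]
tcp_rot: [0.735, 0.678, 0.002, 0.002]
contact_force: [-0.7, -0.2, -0.8]
opening: -0.001
time: 28.65
eef_pos: [0.4788, 0.1822, 0.0478]
tcp_rot: [0.736, 0.677, 0.001, 0.001]
contact_force: [0.5, 0.4, 0.5]
opening: 0.002
```

```bash
for k in 1; do python3 -m crank '[[1,0.3,0,0,0,0,0],[1,0.2,0,0,0,0,0]]'| tail -5
python3 -m crank '[[1,0.3,0,0,0,0,0],[1,0.2,0,0,0,0,0]]'| tail -5
python3 -m crank '[[1,0.3,0,0,0,0,0],[1,0,0,0,0,0,0]]'| tail -5; done
```

```text
time: 28.85
eef_pos: [0.4792, 0.187, 0.0475]
tcp_rot: [0.736, 0.677, 0.001, 0.001]
contact_force: [-0.1, -0.9, -0.2]
opening: -0.001
time: 29.05
eef_pos: [0.4796, 0.1919, 0.0476]
tcp_rot: [0.736, 0.677, 0.001, 0.001]
contact_force: [-0.8, -7.4, 0.9]
opening: -0.0
time: 29.25
eef_pos: [0.4796, 0.1921, 0.0476]
tcp_rot: [0.735, 0.679, -0.002, 0.003]
contact_force: [-2.4, -12.9, 4.0]
opening: 0.0
```

```bash
python3 -m crank '[[1,0.4,0,0,0,0,0],[1,0.4,0,0,0,0,0]]'| tail -5
python3 -m crank '[[1,0.4,0,0,0,0,0],[1,0,0,0,0,0,0]]'| tail -5
python3 - <<'E'
from h import *
r=cam('wrist','w19.png')
E
```

```text
time: 29.45
eef_pos: [0.4798, 0.1928, 0.0477]
tcp_rot: [0.732, 0.681, -0.01, 0.008]
contact_force: [-4.2, -53.7, 15.6]
opening: -0.003
time: 29.65
eef_pos: [0.4798, 0.1929, 0.0477]
tcp_rot: [0.731, 0.682, -0.014, 0.01]
contact_force: [-6.5, -57.3, 16.8]
opening: 0.0
```

View pics/w19.png

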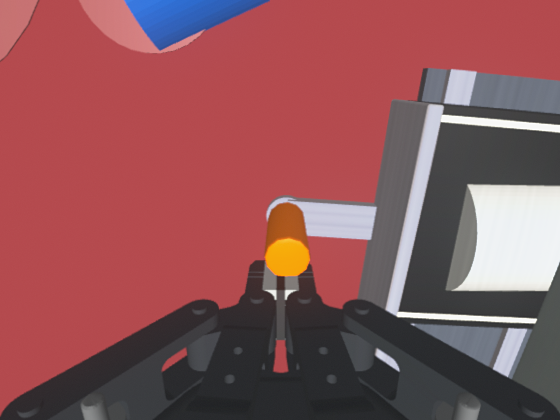

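At 57 N the knob doesn't move, so the tray is hard against its stop, and the picture shows only the fingers on the knob. I'll back away, do a final check and hand in.

```bash
python3 -m crank '[[1,-0.6,0,0,0,0,0],[1,-0.8,0,0,0,0,0],[1,-1.5,-0.2,0,0,0,0],[1,-3,-0.4,0,0,0,0],[1,-3,-1,-1,0,0,0]]'| tail -5
python3 -m crank '[[1,-2,0,-4,0,0,0],[1,-3,0,-4.5,0,0,0],[1,-4.5,0,-4,0,0,0],[1,-4.5,0,-2,0,0,0],[1,-4.5,0,0,0,0,0]]'| tail -5
python3 -m crank '[[1,-3,0,0,0,0,0],[1,0,0,0,0,0,0],[1,0,0,0,0,0,0],[1,0,0,0,0,0,0]]'| tail -5
python3 - <<'E'
from h import *
r=cam('top','t20.png')
for t,z in (('tray_knob',.058),('amber_dish',0),('blue_dish',0),('green_dish',0),('blue_pull',0)):
    for d in place_of(t,'top')[:1]: print(t,d['p'],d['location'],atz(r,d['location'],z))
r=cam('scene')
for t,z in (('tray_mid',.016),('pull',.016),('amber_dish',0)):
    for d in place_of(t,'scene')[:1]: print(t,d['p'],d['location'],atz(r,d['location'],z))
cv2.imwrite('pics/s20.png',cv2.resize(r['color'][120:320,100:440],None,fx=2.3,fy=2.3,interpolation=cv2.INTER_CUBIC)[:,:,::-1])
E
```

```text
time: 30.2
eef_pos: [0.4566, 0.1189, 0.0568]
tcp_rot: [0.735, 0.678, 0.0, 0.001]
contact_force: [0.4, -0.3, 0.9]
opening: 0.004
time: 30.7
eef_pos: [0.4444, -0.0567, 0.1968]
tcp_rot: [0.735, 0.678, 0.003, 0.005]
contact_force: [0.5, 0.8, 0.6]
opening: 0.002
time: 31.1
eef_pos: [0.44, -0.0838, 0.1921]
tcp_rot: [0.735, 0.678, 0.001, 0.001]
contact_force: [-0.1, -0.9, -0.2]
opening: 0.0
tray_knob 0.57 [186.4, 227.4] [0.48268063 0.20643345 0.058     ]
amber_dish 0.87 [362.4, 293.7] [ 0.32050808 -0.18227953  0.        ]
blue_dish 0.88 [418.6, 112.4] [ 0.73624547 -0.32991393  0.        ]
green_dish 0.94 [360.0, 112.7] [ 0.73977409 -0.19314415  0.        ]
blue_pull 0.9 [139.7, 245.8] [0.44470168 0.32748552 0.        ]
tray_mid 0.95 [361.1, 255.2] [0.60383311 0.19315065 0.016     ]
pull 0.77 [358.4, 256.7] [0.60987456 0.18624946 0.016     ]
amber_dish 0.62 [220.1, 187.8] [ 0.31122748 -0.19186406  0.        ]
```

View pics/s20.png

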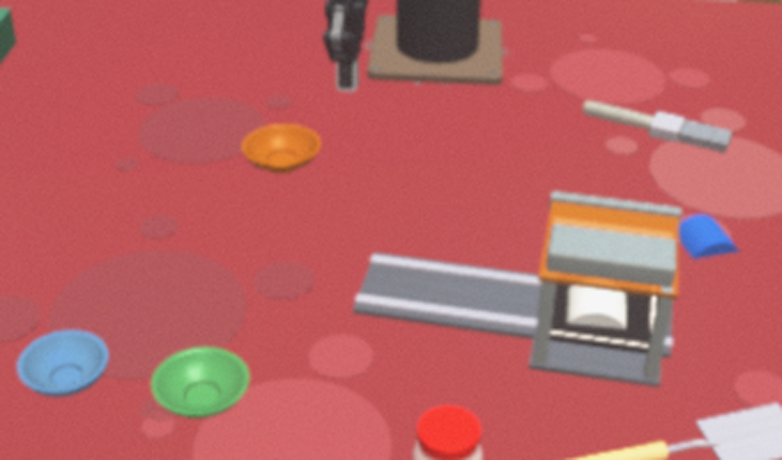

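The picture shows the pull flat in the square under the lamp. The dishes and the blue pull are where they started, and the arm is clear of everything.

```bash
python3 -c "
from plant import *
print(sign_off())"
```

```text
the job is handed in; nothing more can be done
None
```

I gripped the rocking pull by its ends, turned it about 130° and released it on its edge, and it fell flat inside the white square. I then pushed the tray by its knob under the lamp, backed the arm clear, and handed in at about 31.5 s of the 66 s allowed.

**Pull:** After release the top and scene pictures showed it flat and near the square's centre. At the end the scene view still showed it flat. The networks put the pull's centre about 6 mm in x and 7 mm in y from the square's centre, against the 30 mm allowed.

**Tray:** A second push of 57 N on the knob did not move it, so it is against its stop.

**Dishes and blue pull:** All read within about 10 mm of their starting positions, against the 30 mm limit. The robot was touching nothing.

**Disagreements:**
- **Travel:** The cameras gave about 169 to 175 mm, depending on which start picture I used, rather than the full 180 mm. I trusted the hard stop instead.
- **Tray shift at release:** The opening finger pressed on the back stop with about 16 N, and the tray moved about 6 mm outward before I narrowed the fingers. The pull was not disturbed.

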